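# Gauge two wooden spacers in a tapered thickness gauge

### The job

Take the two wooden spacers from the stand and gauge them, the thick one first: put it upright into the wide slot of the thickness gauge and push it down, past the drag of the leaf spring, until the sloping cheek stops it and it is wedged firmly, with about 12 N and never more than 25 N. Then do the same with the thin one in the narrow slot. Leave both standing there upright, midway along their slots and tight between the cheeks, and leave the other things on the bench alone.

Things in the scene. Friction and masses are not known exactly. Their poses are not given: they have to be found in the camera images.
- gauge: fixed wooden thickness gauge: plywood base 84 (x) x 200 (y) x 12 mm with two narrowing slots in a row along y. Origin: centre of its underside, z up. Each slot lies between an upright dark cheek (-y side; 60 mm long in x, top at z = 62 mm) and a sloping wedge (+y side). Upright faces: wide slot y = +30 mm, narrow slot y = -60 mm; middle of the slots x = 0
- wedge_wide: steel bed of the wide slot's sloping wedge (12.5 deg off vertical, top z 62 mm), fixed to the gauge. The wedge on it is locked at a new, unknown setting each time: the thick spacer stops with its foot 18 to 38 mm above the bench, to be felt. A leaf spring at the mouth (from z 48 mm) holds the spacer against the upright cheek: it will not fall, sliding it down takes 2 to 5 N
- wedge_narrow: steel bed of the narrow slot's sloping wedge (12.5 deg off vertical, top z 62 mm), fixed to the gauge. The wedge on it is locked at a new, unknown setting each time: the thin spacer stops with its foot 18 to 38 mm above the bench, to be felt. A leaf spring at the mouth (from z 48 mm) holds the spacer against the upright cheek: it will not fall, sliding it down takes 2 to 5 N
- thick_mid (a point): centre of the thick spacer, a loose plate of light wood: 60 (x) x 16 (y, thickness) x 90 mm (z, up), about 60 g. Starts upright in a groove of the stand, its top 102 mm above the bench. Seating it takes a downward push of 10 to 15 N on its top edge, the spring's drag included; more than 30 N between it and a cheek damages the gauge
- thick_foot (a point): centre of the underside of the thick spacer, 45 mm below its centre, same axes
- thin_mid (a point): centre of the thin spacer, a loose plate of light wood: 60 (x) x 9 (y, thickness) x 90 mm (z, up), about 35 g. Starts upright in a groove of the stand, its top 102 mm above the bench. Seating it takes a downward push of 10 to 15 N on its top edge, the spring's drag included; more than 30 N between it and a cheek damages the gauge
- thin_foot (a point): centre of the underside of the thin spacer, 45 mm below its centre, same axes
- stand: fixed plywood stand 76 (x) x 130 (y) x 30 mm, origin at the centre of its underside, with two equal grooves along x at y = +35 and -35 mm, each 19 mm wide and 18 mm deep, floor at z = 12 mm; either spacer may stand in either groove
- screw_tub: bystander, to be left alone: small white tub with a blue lid, 61 mm wide, 54 tall; origin at the centre of its underside
- sanding_block: bystander, to be left alone: brown cork sanding block, 63 x 106 x 35 mm; origin at the centre of its underside
- cutter: bystander, to be left alone: flat yellow cutter knife, 168 mm long; origin at the centre of its underside
Things that resemble listed ones, but are neither listed nor needed, are in the scene too. Leave any purple or white look-alike of the part that bears thick_mid alone.

How it is judged:
On the way, in this order (a step that is already met when the one before it is completed fails the run):
1. the thick spacer is pressed home in the wide slot: upright, against both cheeks, with at least 5 N on the sloping one (contact force between thick and wedge_wide above 5 N and y of thick_foot in the frame of gauge between 0.03 and 0.0395 m and x of thick_foot in the frame of gauge between -0.015 and 0.015 m and z of thick_foot in the frame of gauge below 0.045 m and angle between thick_foot's own z axis and vertical below 0.07 rad), for 0.2 s.
2. the thin spacer is pressed home in the narrow slot: upright, against both cheeks, with at least 5 N on the sloping one (contact force between thin and wedge_narrow above 5 N and y of thin_foot in the frame of gauge between -0.06 and -0.054 m and x of thin_foot in the frame of gauge between -0.015 and 0.015 m and z of thin_foot in the frame of gauge below 0.045 m and angle between thin_foot's own z axis and vertical below 0.07 rad), for 0.2 s.
At the end, for the whole second after the job is handed in: The thick spacer stands in the wide slot and the thin one in the narrow slot, each at rest and upright (within 4 degrees), its foot touching the sloping cheek and within 1.5 mm of the upright cheek, within 15 mm of the middle of the slot's length (contact force between thick and wedge_wide above 0.05 N and y of thick_foot in the frame of gauge between 0.03 and 0.0395 m and x of thick_foot in the frame of gauge between -0.015 and 0.015 m and z of each of thick_foot, thin_foot in the frame of gauge below 0.045 m and angle between each of thick_foot, thin_foot's own z axis and vertical below 0.07 rad and contact force between thin and wedge_narrow above 0.05 N and y of thin_foot in the frame of gauge between -0.06 and -0.054 m and x of thin_foot in the frame of gauge between -0.015 and 0.015 m and linear speed of each of thick, thin below 0.01 m/s).
It fails at once if the thick spacer presses on a cheek with more than 30 N (contact force between thick and gauge above 30 N or contact force between thick and wedge_wide above 30 N or contact force between thick and wedge_narrow above 30 N).
It fails at once if the thin spacer presses on a cheek with more than 30 N (contact force between thin and gauge above 30 N or contact force between thin and wedge_wide above 30 N or contact force between thin and wedge_narrow above 30 N).
It fails at once if a bystander is pushed more than 20 mm (distance of any of screw_tub, sanding_block, cutter from where it was at the start of the episode above 0.02 m).
It also fails if it takes over 70 s, if anything falls off the work surface, if the arm or the gripper's body presses on something with over 40 N, if the wrist force passes 120 N, or if a joint passes its speed limit or range.

### The arm

A 6-joint arm with a two-finger parallel gripper is mounted at the origin on a cart in front of the work surface, level with it; the furniture and walls round the work are solid. World frame = base frame: x ahead of the robot, y to its left, z up, the work surface at z = 0. Lengths are in m, angles in rad, forces in N, time in s.
With the tool pointing down it reaches from about 0.225 to 0.875 m from the base axis. Payload 3.4 kg.
Tool frame: the origin (TCP) lies midway between the tips of the shut fingers; the grasp point (between the pads) lies manip.tcp_to_grasp behind it (manip.tcp_to_grasp is the distance from the TCP to the grasp point, in m); z points along the fingers, y is the line along which they close (so a half turn about z gives the same grasp; the last joint's range is limited). The gripper opens to 85 mm and grips with 20 to 120 N. Pads are 22 mm wide; open, the fingers measure 114 mm over their backs; the gripper's body (76 mm by 85 mm) begins 54 mm behind the grasp point. The pads swing forward as they close: fully open they stand 13 mm farther back than shut.
Start: joints at [1.095, 0.276, 1.505, -0, 1.361, -0.121], TCP at [0.2, 0.539, 0.231] pointing down, gripper open.
Joint ranges: [-2.89, 2.89], [-0.75, 2.08], [0.22, 2.7], [-1.18, 4.32], [0.11, 2.71], [-2.7, 2.7]. Speed limits (rad/s): [2.57, 2.57, 3.14, 3.14, 3.14, 3.14].

### API

Orientations are given as a 3x3 rotation matrix whose columns are the frame's x, y, z axes.
In Python, from bench import status, optics, manip gives the robot as it stands. The module is installed in compiled form; this text tells all that it offers.
- The arm moves only by the shell command python3 -m handwheel 'ROWS' [FORCE]. ROWS is JSON, a list of rows, each a list of 7 numbers: the shift along the tool's x, y, z in mm, then the turn, a rotation vector about the tool's x, y, z in degrees, then the gripper's target within -1 to 1 (shut at 1, half-way at 0, fully open at -1). A call has 1 to 20 rows; each row shifts and turns the commanded pose from where the row before left it, along the tool's axes as they then stand; what a row does not reach is not made up. A row lasts 1/12 s, in which the tool goes at most 41.7 mm and 7.16 degrees, less where a joint would pass 70% of its speed; a pose out of reach is approached as far as the arm can. A call with a gripper value outside its range is refused whole. The fingers move at their own pace and stop on an object; FORCE is the grip in N (left out, the last holds). Time passes only in rows, so rows that do not move let the fingers close. It gives the time, the measured TCP pose, the force, the opening and the grip force at its end, in the units of the state.
- status.state(): the state, without advancing time (a new reading comes with each control period).
- optics.get_image(name): name is "side" or "top"; returns the picture (420x560x3 uint8, blue, green, red); there is no depth.
- optics.camera_model(name): a dict with "intrinsics" (3x3 intrinsics, pixels), "D" ([k1, k2, p1, p2, k3] as OpenCV has them; the pictures are not rectified), "R" (3x3) and "t" (3): a world point X has camera coordinates R X + t. Camera axes: x right, y down, z forward; pixel columns grow to the right and rows downward; lengths in m; the calibration is good to about 2 mm. A picture is of the moment at which its call begins. camera_model takes no time and is no camera call.
- manip.job_done(): hands the job in; it is judged then, once.
The state is a dict: "time": time; "qpos": joint angles; "joint_velocities": joint speeds; "joint_efforts": joint torques, N m; "tool_pos": TCP position; "tool_rot": TCP orientation; "contact_force": force on the tool from outside, world axes, zero at the start; "torque": the same for the moment, N m; "finger_gap": opening from 0.0 (shut) to 1.0 (fully open); "gripper_force": force on a finger pad.
Only numpy, scipy, OpenCV 4.12 (cv2) and the standard library are available. Lean on these libraries where they do the work, as an engineer would, in place of code of your own. Each camera call takes 0.05 s, during which the arm holds its last target. There are 200 camera calls.

## Working session

There is one attempt and no reset: what is moved stays moved. The work goes in short steps, Python scripts to look and compute and a shell command to move; the robot and the scene stay as the last step left them, time stands still between calls to the robot, and variables do not carry over. Pictures are saved under pics/ and viewed, at most 10 in all, crops included, and the job is handed in when it is done.

```bash
mkdir -p pics
cat > h.py <<'E'
import numpy as np, cv2
from bench import status, optics, manip
def shot(n,f):
    im=optics.get_image(n); cv2.imwrite(f'pics/{f}.png',im); return im
def ray(n,uv):
    c=optics.camera_model(n);K=np.array(c['intrinsics']);D=np.array(c['D']);R=np.array(c['R']);t=np.array(c['t'])
    p=cv2.undistortPoints(np.array(uv,float).reshape(-1,1,2),K,D).reshape(-1,2)
    d=np.c_[p,np.ones(len(p))]@R; return -R.T@t,d
def onz(n,uv,z):
    o,d=ray(n,uv); return o+d*((z-o[2])/d[:,2])[:,None]
def proj(n,X):
    c=optics.camera_model(n);R=np.array(c['R'])
    return cv2.projectPoints(np.array(X,float).reshape(-1,1,3),cv2.Rodrigues(R)[0],np.array(c['t']),np.array(c['intrinsics']),np.array(c['D']))[0].reshape(-1,2)
E
python3 - <<'E'
from h import *
shot('top','t0');shot('side','s0')
for n in('top','side'):print(n,ray(n,[280,210]))
s=status.state();print(s,manip.tcp_to_grasp)
E
```

```text
top (array([0.41417936, 0.03809621, 0.96281088]), array([[ 0.16977834, -0.01725417, -0.98540582]]))
side (array([0.95301028, 0.8746275 , 0.48100917]), array([[-0.38411981, -0.82884718, -0.40688072]]))
{'time': 0.1, 'qpos': array([ 1.09498486e+00,  2.76515457e-01,  1.50602024e+00, -1.20012518e-05,
        1.36069828e+00, -1.21005391e-01]), 'joint_velocities': array([ 0.00122727, -0.00207495, -0.00216208, -0.00076291,  0.00147374,
        0.00097315]), 'joint_efforts': array([ 2.21013390e-03, -4.17700052e+01, -2.46405762e+01, -1.62996639e-04,
        5.80818829e-03,  4.23008589e-05]), 'tool_pos': array([0.19955105, 0.53875244, 0.23053004]), 'tool_rot': array([[-9.37714681e-01,  3.47405567e-01, -7.41392544e-04],
       [ 3.47406308e-01,  9.37713556e-01, -1.46438695e-03],
       [ 1.86477659e-04, -1.63074159e-03, -9.99998653e-01]]), 'contact_force': array([0.16042046, 0.85817436, 1.03125789]), 'torque': array([0.02696107, 0.02001786, 0.04695229]), 'gripper_force': 0.0, 'finger_gap': 1.0043814008787249} 0.0187
```

View pics/t0.png

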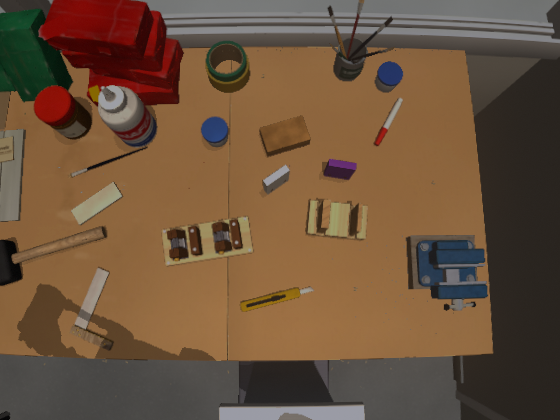

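View pics/s0.png

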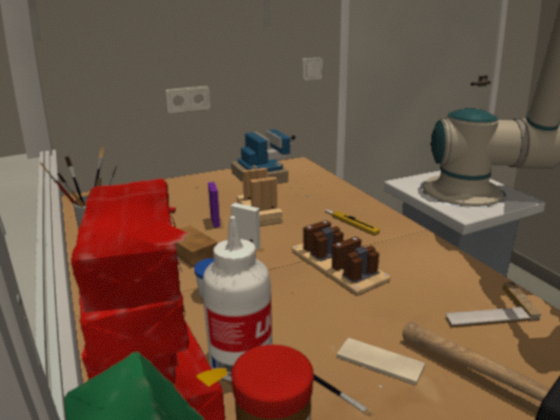

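The top view shows the gauge at about (207,242), the stand with two spacers at (338,219), the purple and white look-alikes at (340,169) and (276,179), and the cutter at (270,300). The side view shows the stand at (260,205) and the gauge at (340,255). I'll zoom in on both.

Run:
```python
from h import *
t=cv2.imread('pics/t0.png');s=cv2.imread('pics/s0.png')
a=cv2.resize(t[195:275,155:255],None,fx=5,fy=5,interpolation=cv2.INTER_CUBIC)   #500x400
b=cv2.resize(t[190:250,300:375],None,fx=4,fy=4,interpolation=cv2.INTER_CUBIC) #300x240
o=np.zeros((600,800,3),np.uint8);o[:400,:500]=a;o[:240,500:]=b
c=cv2.resize(s[160:240,220:300],None,fx=3.6,fy=3.6,interpolation=cv2.INTER_CUBIC);o[250:538,500:788]=c
d=cv2.resize(s[215:295,290:390],None,fx=2.4,fy=2.4,interpolation=cv2.INTER_CUBIC);o[402:594,0:240]=d
o=np.clip(o*1.6,0,255).astype(np.uint8)
cv2.imwrite('pics/z0.png',o)
```

```text
(no output)
```

View pics/z0.png

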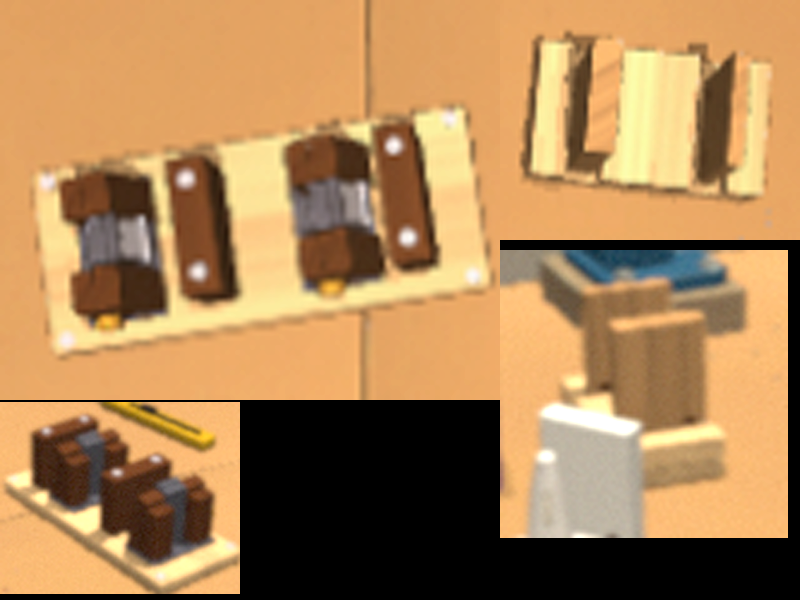

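Run:
```python
from h import *
t=cv2.imread('pics/t0.png');g=cv2.cvtColor(t,cv2.COLOR_BGR2GRAY)
def sub(p,w=3):
    return cv2.cornerSubPix(g,np.array(p,np.float32).reshape(-1,1,2),(w,w),(-1,-1),(3,50,.01)).reshape(-1,2)
np.set_printoptions(precision=4,suppress=True)
def rep(nm,p,z):
    q=sub(p);
    for lab,pp in(('raw',np.array(p)),('sub',q)):
        P=onz('top',pp,z);n=P.mean(0)
        e=[np.linalg.norm(P[(i+1)%4]-P[i]) for i in range(4)]
        a=[np.degrees(np.arctan2(*(P[(i+1)%4]-P[i])[[1,0]])) for i in range(4)]
        print(nm,lab,pp.round(1).tolist(),'c',n,'e',np.array(e),'a',np.array(a))
rep('gauge',[(162,229),(247.4,216.2),(253.4,252.6),(166.6,266)],.012)
rep('stand',[(308,199.5),(367.5,205.5),(366,239.2),(307,234)],.030)
rep('thick',[(323.5,199.5),(330.5,200.5),(328.5,229),(321.5,228)],.102)
rep('thin',[(359,203),(362.5,203.5),(361,232),(357.3,231.5)],.102)
print(proj('top',[.3,0,0]))
hsv=cv2.cvtColor(t,cv2.COLOR_BGR2HSV)
for x,y in((326,215),(360,215),(315,215),(340,215),(300,180)):print(x,y,hsv[y,x])
print(cv2.cvtColor(t,cv2.COLOR_BGR2HSV)[215,305:372,:].tolist())
```

```text
gauge raw [[162.0, 229.0], [247.4, 216.2], [253.4, 252.6], [166.6, 266.0]] c [0.5086 0.1851 0.012 ] e [0.1955 0.0833 0.1961 0.0843] a [ -81.6266 -170.4987   98.6631    9.1092]
gauge sub [[162.0, 229.0], [247.10000610351562, 216.6999969482422], [252.1999969482422, 251.1999969482422], [166.0, 265.29998779296875]] c [0.5095 0.1863 0.012 ] e [0.1946 0.0789 0.195  0.0825] a [ -81.915  -171.4032   99.1442    8.3383]
stand raw [[308.0, 199.5], [367.5, 205.5], [366.0, 239.2], [307.0, 234.0]] c [ 0.553  -0.1051  0.03  ] e [0.1342 0.076  0.1312 0.0775] a [-96.1047 175.0312  84.5138  -2.7268]
stand sub [[309.5, 199.60000610351562], [367.0, 205.6999969482422], [364.5, 238.10000610351562], [306.6000061035156, 232.60000610351562]] c [ 0.5541 -0.1047  0.03  ] e [0.1297 0.0733 0.1288 0.0744] a [-96.3702 173.0986  84.1217  -6.2221]
thick raw [[323.5, 199.5], [330.5, 200.5], [328.5, 229.0], [321.5, 228.0]] c [ 0.5533 -0.0713  0.102 ] e [0.0146 0.0595 0.0144 0.0595] a [-98.5306 174.426   81.4359  -5.41  ]
thick sub [[323.70001220703125, 198.89999389648438], [331.0, 202.0], [327.6000061035156, 227.89999
[... 998 characters left out ...]
5, 144, 154], [15, 144, 150], [16, 135, 138], [23, 101, 157], [26, 92, 158], [29, 82, 158], [29, 86, 158], [28, 89, 158], [27, 90, 158], [29, 87, 158], [28, 89, 158], [25, 95, 158], [23, 100, 158], [21, 107, 158], [22, 103, 158], [23, 102, 158], [22, 106, 159], [21, 109, 159], [21, 108, 158], [21, 106, 159], [22, 103, 158], [16, 123, 154], [16, 129, 85], [16, 131, 82], [15, 148, 55], [15, 152, 52], [15, 148, 55], [15, 146, 54], [15, 151, 54], [15, 146, 54], [15, 147, 80], [15, 142, 142], [15, 145, 146], [15, 143, 144], [16, 134, 145], [22, 106, 147], [22, 102, 158], [20, 110, 158], [20, 111, 159], [19, 115, 149], [15, 138, 131], [15, 145, 144], [15, 144, 143], [15, 145, 144], [15, 146, 143]]
```

```bash
cat >> h.py <<'E'
def plan(xyz,yaw):
    """remaining turn about tool z (deg) to bring tool y to world angle yaw; shift (mm) in tool axes after that turn"""
    s=status.state();R=s['tool_rot'];cur=np.degrees(np.arctan2(R[1,1],R[0,1]))
    turn=(cur-yaw+90)%180-90
    y=np.radians(cur-turn);Y=np.array([np.cos(y),np.sin(y),0]);Z=np.array([0,0,-1.]);X=np.cross(Y,Z)
    d=(np.array(xyz)-s['tool_pos'])*1000
    print('t',s['time'],'turn',round(turn,2),'shift',np.round([d@X,d@Y,d@Z],1),'yaw',round(cur,2),'pos',s['tool_pos'].round(4),'zax',R[:,2].round(4),'F',s['contact_force'].round(1),'gap',round(s['finger_gap'],3),'gf',s['gripper_force'])
E
python3 -c "
from h import *
plan([.5545,-.0705,.17],84.4)"
```

```text
t 0.1 turn -14.73 shift [-412.7 -571.7   60.5] yaw 69.67 pos [0.1996 0.5388 0.2305] zax [-7.0e-04 -1.5e-03 -1.0e+00] F [0.2 0.9 1. ] gap 1.004 gf 0.0
```

```bash
python3 -m handwheel '[[0,0,0,0,0,-4.9,-1],[0,0,0,0,0,-4.9,-1],[0,0,0,0,0,-4.9,-1],[-24,-33,3,0,0,0,-1],[-24,-33,3,0,0,0,-1],[-24,-33,3,0,0,0,-1],[-24,-33,3,0,0,0,-1],[-24,-33,3,0,0,0,-1],[-24,-33,3,0,0,0,-1],[-24,-33,3,0,0,0,-1],[-24,-33,3,0,0,0,-1],[-24,-33,3,0,0,0,-1],[-24,-33,3,0,0,0,-1],[-24,-33,3,0,0,0,-1],[-24,-33,3,0,0,0,-1],[-24,-33,3,0,0,0,-1],[-24,-33,3,0,0,0,-1],[-24,-33,3,0,0,0,-1],[-24,-33,3,0,0,0,-1],[-24,-33,3,0,0,0,-1]]' 40
python3 -m handwheel '[[0,0,0,0,0,0,-1],[0,0,0,0,0,0,-1],[0,0,0,0,0,0,-1]]' >/dev/null; python3 -c "
from h import *
plan([.5545,-.0705,.066],84.4)"
```

```text
time: 1.77
tool_pos: [0.5511, -0.0611, 0.1798]
tool_rot: [[-0.995, 0.099, -0.001], [0.099, 0.995, 0.001], [0.001, 0.0, -1.0]]
contact_force: [0.3, 0.4, -1.0]
finger_gap: 0.995
gripper_force: 0.0
t 2.0167 turn -0.08 shift [ -5.6 -11.1 113.6] yaw 84.32 pos [ 0.55   -0.0589  0.1796] zax [-0.0021  0.0012 -1.    ] F [-0.5 -0.1 -0.4] gap 0.999 gf 0.0
```

```bash
python3 -m handwheel '[[-5.6,-11.1,0,0,0,0,-1],[0,0,28,0,0,0,-0.3],[0,0,28,0,0,0,-0.3],[0,0,28,0,0,0,-0.3],[0,0,20,0,0,0,-0.3],[0,0,9.5,0,0,0,-0.3],[0,0,0,0,0,0,-0.3],[0,0,0,0,0,0,-0.3]]' 40 >/dev/null;  python3 -c "
from h import *
plan([.5545,-.0705,.066],84.4)
shot('side','s1')
shot('top','t1')
o=np.zeros((420,800,3),np.uint8)
o[:,:400]=cv2.resize(cv2.imread('pics/s1.png')[130:235,210:310],(400,420));o[:,400:]=cv2.resize(cv2.imread('pics/t1.png')[160:265,290:390],(400,420))
cv2.imwrite('pics/c1.png',np.clip(o*1.5,0,255).astype(np.uint8))"
```

```text
t 2.6833 turn 0.04 shift [ 1.1 -0.3  1.3] yaw 84.44 pos [ 0.5556 -0.0703  0.0673] zax [ 5.e-04 -1.e-04 -1.e+00] F [ 1.2 -0.1 -0.1] gap 0.651 gf 0.0
```

View pics/c1.png

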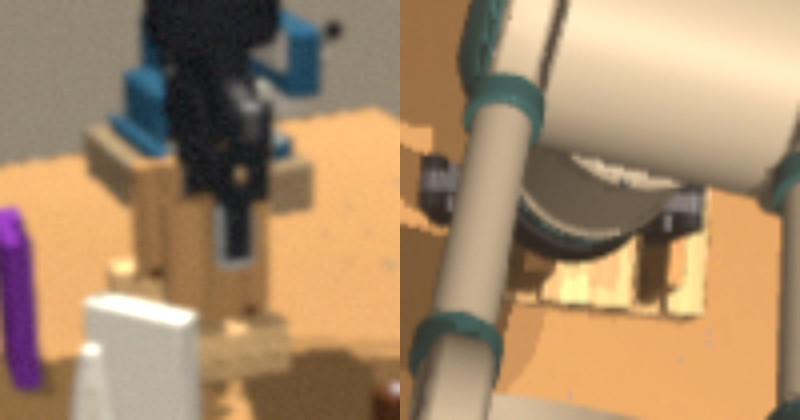

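The side view shows the finger at crop (237,235) over the plate's near face. Allowing for parallax it is centred, and the top view shows the gripper over the stand. I'll close and lift.

```bash
python3 -m handwheel '[[0,0,0,0,0,0,1],[0,0,0,0,0,0,1],[0,0,0,0,0,0,1],[0,0,0,0,0,0,1],[0,0,0,0,0,0,1],[0,0,0,0,0,0,1],[0,0,0,0,0,0,1],[0,0,0,0,0,0,1]]' 40 ; python3 -m handwheel '[[0,0,-5,0,0,0,1],[0,0,-20,0,0,0,1],[0,0,-30,0,0,0,1],[0,0,-30,0,0,0,1],[0,0,-30,0,0,0,1],[0,0,0,0,0,0,1],[0,0,0,0,0,0,1]]' >/dev/null; python3 -c "
from h import *
a=np.radians(8.9);y=.030+.008+.002;x=0
plan([.5092-np.sin(a)*y,.1855+np.cos(a)*y,.17],98.9)
shot('side','s2')"
```

```text
time: 3.45
tool_pos: [0.5558, -0.0709, 0.0677]
tool_rot: [[-0.995, 0.098, 0.002], [0.098, 0.995, -0.0], [-0.002, -0.0, -1.0]]
contact_force: [-0.7, 0.4, 6.6]
finger_gap: 0.182
gripper_force: 40.4
t 4.0333 turn -14.53 shift [  6.7 300.6  13.5] yaw 84.37 pos [ 0.5562 -0.0709  0.1835] zax [ 3.7e-03 -9.0e-04 -1.0e+00] F [-0.3 -0.3 -1.7] gap 0.181 gf 39.575048089027405
```

Run:
```python
from h import *
np.set_printoptions(precision=4,suppress=True)
a=np.radians(8.9);Rg=np.array([[np.cos(a),-np.sin(a)],[np.sin(a),np.cos(a)]])
P=onz('top',[(188.4,227),(192,254.6),(229.6,220.4),(233.4,248.6)],.062)[:,:2]
print((P-[.5092,.1855])@Rg)
t=cv2.imread('pics/t0.png')
# profile perpendicular through each cheek, gauge frame z=.062, subpixel
g=cv2.cvtColor(t,cv2.COLOR_BGR2GRAY).astype(np.float32)
for yc in(.03,-.06):
  for x in(-.006,.006):
    ys=np.arange(yc-.03,yc+.016,.002)
    Q=np.array([[x,y] for y in ys])@Rg.T+[.5092,.1855]
    uv=proj('top',np.c_[Q,np.full(len(Q),.062)]).astype(np.float32)
    print(yc,x,cv2.remap(g,uv[None],None,cv2.INTER_LINEAR).round().astype(int).tolist())
```

```text
[[ 0.0291  0.0288]
 [-0.0306  0.0288]
 [ 0.0292 -0.0605]
 [-0.0318 -0.0598]]
0.03 -0.006 [[131, 131, 130, 99, 35, 26, 29, 41, 52, 55, 54, 53, 52, 52, 55, 69, 114, 129, 111, 74, 53, 95, 116]]
0.03 0.006 [[142, 141, 128, 87, 41, 26, 31, 43, 52, 54, 54, 53, 52, 52, 52, 71, 110, 127, 102, 61, 40, 67, 109]]
-0.06 -0.006 [[132, 132, 133, 133, 131, 119, 39, 42, 55, 57, 56, 55, 54, 55, 57, 68, 92, 106, 86, 100, 111, 94, 90]]
-0.06 0.006 [[144, 143, 143, 143, 142, 128, 56, 44, 54, 56, 56, 54, 53, 53, 55, 64, 80, 76, 68, 107, 103, 89, 86]]
```

```bash
python3 -m handwheel '[[0,0,0,0,0,-4.85,1],[0,0,0,0,0,-4.85,1],[0,0,0,0,0,-4.85,1],[0.6,30,0,0,0,0,1],[0.6,30,0,0,0,0,1],[0.6,30,0,0,0,0,1],[0.6,30,0,0,0,0,1],[0.6,30,0,0,0,0,1],[0.6,30,0,0,0,0,1],[0.6,30,0,0,0,0,1],[0.6,30,0,0,0,0,1],[0.6,30,0,0,0,0,1],[0.6,30,0,0,0,0,1],[0,0,0,0,0,0,1],[0,0,0,0,0,0,1],[0,0,0,0,0,0,1],[0,0,0,0,0,0,1]]' > /dev/null; python3 -c "
from h import *
a=np.radians(8.9);y=.030+.008+.002;x=0
plan([.5092-np.sin(a)*y,.1855+np.cos(a)*y,.17],98.9)
shot('side','s3')
c=cv2.imread('pics/s3.png')[140:290,280:400];cv2.imwrite('pics/c3.png',np.clip(cv2.resize(c,(480,600),interpolation=cv2.INTER_CUBIC)*1.5,0,255).astype(np.uint8))"
```

```text
t 5.5 turn -0.03 shift [-0.8  1.3 10.8] yaw 98.87 pos [0.5024 0.2236 0.1808] zax [-0.002  -0.0011 -1.    ] F [-0.  -0.5 -0.5] gap 0.177 gf 39.65441107749939
```

View pics/c3.png

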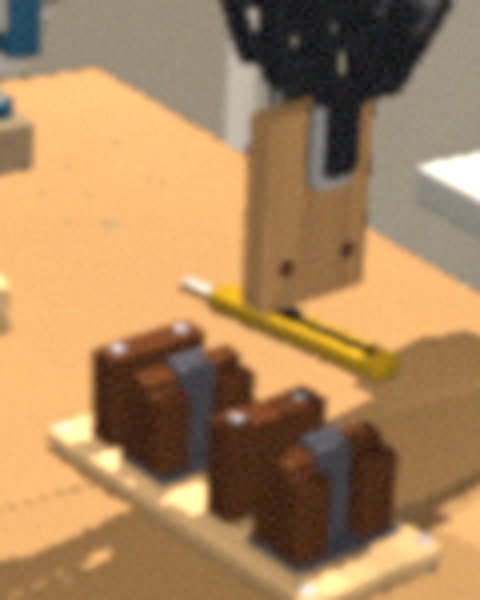

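The side view shows the thick spacer hanging upright (crop foot at (268,306)–(362,272)) above the wide slot, whose cheek top runs from about (215,415) to (322,400). I'll check the alignment by projecting expected corners.

Run:
```python
from h import *
s=status.state();p=s['tool_pos'];R=s['tool_rot']
im=cv2.imread('pics/s3.png');S=6;x0,y0=300,205
c=np.clip(cv2.resize(im[y0:y0+95,x0:x0+100],(600,570),interpolation=cv2.INTER_CUBIC)*1.6,0,255).astype(np.uint8)
def dr(P,col):
    for u in proj('side',P): cv2.drawMarker(c,tuple(((u-[x0,y0]+.5)*S).astype(int)),col,cv2.MARKER_CROSS,9,1)
fx=[-.03,.03]
dr([p+R@[x,y,.0557] for x in fx for y in(-.008,.008)],(0,255,0))
a=np.radians(8.9);G=lambda X:[.5092+np.cos(a)*X[0]-np.sin(a)*X[1],.1855+np.sin(a)*X[0]+np.cos(a)*X[1],X[2]]
dr([G([x,y,.062]) for x in(-.03,.03) for y in(.03,-.06)],(255,255,0))
dr([G([x,y,.012]) for x in(-.042,.042) for y in(.1,-.1)],(255,0,255))
cv2.imwrite('pics/c4.png',c)
```

```text
(no output)
```

View pics/c4.png

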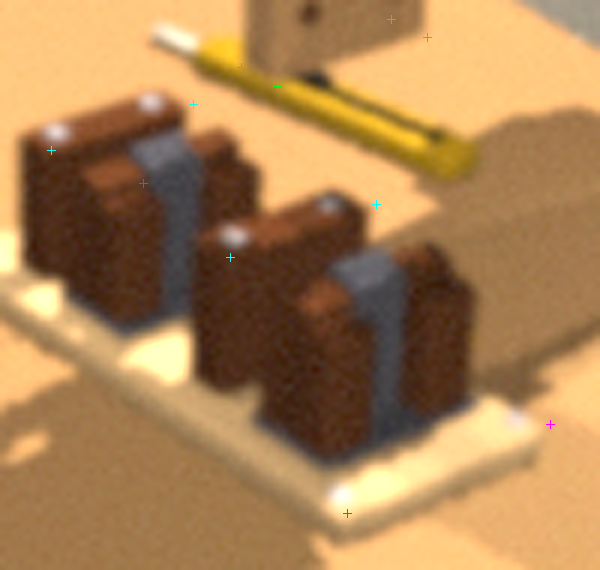

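The projections agree with the picture to about 1 px for both the spacer foot, at (270,77), and the gauge corners. I'll descend carefully.

```bash
python3 -m handwheel '[[-0.8,1.3,0,0,0,0,1],[0,0,15,0,0,0,1],[0,0,15,0,0,0,1],[0,0,15,0,0,0,1],[0,0,10,0,0,0,1],[0,0,0,0,0,0,1],[0,0,0,0,0,0,1],[0,0,0,0,0,0,1]]' > /dev/null; python3 -c "
from h import *
plan([.5030,.2250,.12],98.9)";python3 -m handwheel '[[0,0,2,0,0,0,1],[0,0,2,0,0,0,1],[0,0,2,0,0,0,1],[0,0,0,0,0,0,1]]'
```

```text
t 6.2167 turn -0.0 shift [ 1.3 -0.9  7.5] yaw 98.9 pos [0.5041 0.2261 0.1275] zax [ 1.4e-03  5.0e-04 -1.0e+00] F [ 0.1  0.1 -1.2] gap 0.181 gf 39.65579867362976
time: 6.55
tool_pos: [0.5032, 0.2262, 0.1207]
tool_rot: [[-0.988, -0.155, -0.0], [-0.155, 0.988, -0.0], [0.0, 0.0, -1.0]]
contact_force: [-0.1, 0.4, -0.9]
finger_gap: 0.178
gripper_force: 39.7
```

```bash
python3 -m handwheel '[[0.5,-0.6,0,0,0,0,1],[0,0,2,0,0,0,1],[0,0,2,0,0,0,1],[0,0,2,0,0,0,1],[0,0,0,0,0,0,1]]';python3 -m handwheel '[[0,0,2,0,0,0,1],[0,0,2,0,0,0,1],[0,0,0,0,0,0,1]]'
```

```text
time: 6.97
tool_pos: [0.5027, 0.2254, 0.1143]
tool_rot: [[-0.988, -0.155, -0.001], [-0.155, 0.988, -0.0], [0.001, -0.0, -1.0]]
contact_force: [0.4, -0.3, 0.4]
finger_gap: 0.179
gripper_force: 39.7
time: 7.22
tool_pos: [0.5027, 0.2254, 0.1103]
tool_rot: [[-0.988, -0.155, -0.001], [-0.155, 0.988, -0.0], [0.001, -0.0, -1.0]]
contact_force: [0.5, -0.4, -0.5]
finger_gap: 0.186
gripper_force: 39.7
```

```bash
for i in 1 2; do :; done; python3 -m handwheel '[[0,0,2,0,0,0,1],[0,0,2,0,0,0,1],[0,0,0,0,0,0,1]]'|grep -E 'pos|contact';python3 -m handwheel '[[0,0,2,0,0,0,1],[0,0,0,0,0,0,1]]'|grep -E 'pos|contact';python3 -m handwheel '[[0,0,2,0,0,0,1],[0,0,0,0,0,0,1]]'|grep -E 'pos|contact'
```

```text
tool_pos: [0.5027, 0.2254, 0.1064]
contact_force: [0.1, -0.6, -1.1]
tool_pos: [0.5028, 0.2254, 0.1045]
contact_force: [0.0, -0.8, -0.5]
tool_pos: [0.503, 0.2254, 0.1026]
contact_force: [0.6, 0.3, -1.5]
```

```bash
python3 -m handwheel '[[0,0,1.5,0,0,0,1],[0,0,0,0,0,0,1]]'|grep -E 'pos|contact';python3 -m handwheel '[[0,0,1.5,0,0,0,1],[0,0,0,0,0,0,1]]'|grep -E 'pos|contact';python3 -m handwheel '[[0,0,1.5,0,0,0,1],[0,0,0,0,0,0,1]]'|grep -E 'pos|contact'
```

```text
tool_pos: [0.5032, 0.2255, 0.1013]
contact_force: [0.2, 0.3, 0.8]
tool_pos: [0.5032, 0.2262, 0.1005]
contact_force: [-1.2, 0.4, 4.5]
tool_pos: [0.5034, 0.2253, 0.0985]
contact_force: [0.5, -2.2, -0.5]
```

```bash
python3 -m handwheel '[[0,0,1,0,0,0,1],[0,0,0,0,0,0,1]]'|grep -E 'pos|contact';python3 -m handwheel '[[0,0,1,0,0,0,1],[0,0,0,0,0,0,1]]'|grep -E 'pos|contact';python3 -m handwheel '[[0,0,1,0,0,0,1],[0,0,0,0,0,0,1]]'|grep -E 'pos|contact'
```

```text
tool_pos: [0.5029, 0.225, 0.0969]
contact_force: [0.3, -2.2, 0.6]
tool_pos: [0.5029, 0.2252, 0.0959]
contact_force: [-0.6, -1.9, -0.7]
tool_pos: [0.5029, 0.2253, 0.095]
contact_force: [0.5, -1.3, -0.6]
```

```bash
python3 -m handwheel '[[0,-0.7,0,0,0,0,1],[0,0,0,0,0,0,1],[0,0,0,0,0,0,1]]'|grep -E 'pos|contact';python3 -m handwheel '[[0,-0.7,0,0,0,0,1],[0,0,0,0,0,0,1],[0,0,0,0,0,0,1]]'|grep -E 'pos|contact';python3 -m handwheel '[[0,-0.7,0,0,0,0,1],[0,0,0,0,0,0,1],[0,0,0,0,0,0,1]]'|grep -E 'pos|contact'
```

```text
tool_pos: [0.503, 0.2247, 0.0952]
contact_force: [0.3, -1.3, -1.2]
tool_pos: [0.503, 0.2246, 0.0952]
contact_force: [-0.1, 0.5, -2.2]
tool_pos: [0.503, 0.2244, 0.0952]
contact_force: [-1.3, 4.8, -1.5]
```

```bash
python3 -m handwheel '[[0,0.8,0,0,0,0,1],[0,0,0,0,0,0,1],[0,0,0,0,0,0,1]]'|grep -E 'pos|contact';python3 -m handwheel '[[0,0,0,0,0,0,0],[0,0,0,0,0,0,0],[0,0,0,0,0,0,0],[0,0,0,0,0,0,0],[0,0,0,0,0,0,0],[0,0,-15,0,0,0,0],[0,0,-20,0,0,0,0],[0,0,-12,0,0,0,0],[0,0,0,0,0,0,1],[0,0,0,0,0,0,1],[0,0,0,0,0,0,1],[0,0,0,0,0,0,1],[0,0,0,0,0,0,1],[0,0,0,0,0,0,1],[0,0,0,0,0,0,1]]'; python3 -c "
from h import *
shot('side','s5')
c=cv2.imread('pics/s5.png')[150:280,290:400];cv2.imwrite('pics/c5.png',np.clip(cv2.resize(c,(500,590),interpolation=cv2.INTER_CUBIC)*1.6,0,255).astype(np.uint8))"
```

```text
tool_pos: [0.503, 0.2244, 0.0952]
contact_force: [-1.5, 3.5, -2.6]
time: 11.05
tool_pos: [0.503, 0.2241, 0.1418]
tool_rot: [[-0.988, -0.155, -0.001], [-0.155, 0.988, -0.0], [0.001, -0.0, -1.0]]
contact_force: [-0.8, -0.4, 0.5]
finger_gap: -0.001
gripper_force: 0.0
```

View pics/c5.png

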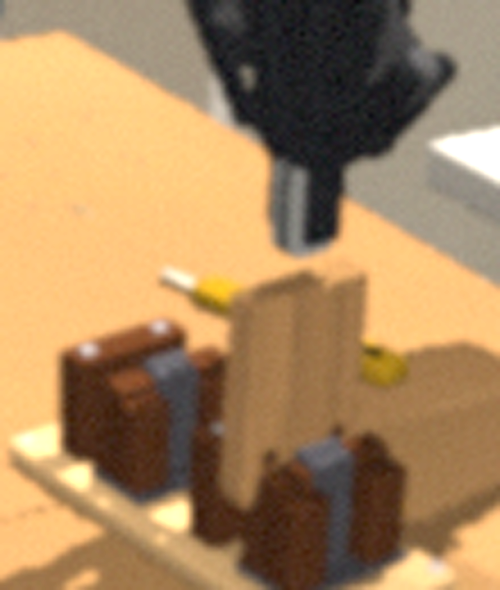

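The thick spacer stands upright in the wide slot, held by the spring with its top at about crop (300,275), and the shut fingertips are just above it at (305,245). Next I push.

```bash
python3 -m handwheel '[[0,0.3,5,0,0,0,1],[0,0,5,0,0,0,1],[0,0,0,0,0,0,1]]'|grep -E 'pos|contact'; python3 -m handwheel '[[0,0,1.5,0,0,0,1],[0,0,0,0,0,0,1]]'|grep -E 'pos|contact';python3 -m handwheel '[[0,0,1.5,0,0,0,1],[0,0,0,0,0,0,1]]'|grep -E 'pos|contact';python3 -m handwheel '[[0,0,1,0,0,0,1],[0,0,0,0,0,0,1]]'|grep -E 'pos|contact'
```

```text
tool_pos: [0.5023, 0.2242, 0.131]
contact_force: [-0.4, -0.3, 0.2]
tool_pos: [0.5029, 0.2245, 0.1304]
contact_force: [-0.5, -0.2, -0.3]
tool_pos: [0.5032, 0.2245, 0.1292]
contact_force: [0.1, -0.8, 0.8]
tool_pos: [0.5032, 0.2245, 0.1283]
contact_force: [-0.4, -0.8, -1.0]
```

```bash
for k in 1; do python3 -m handwheel '[[0,0,1,0,0,0,1],[0,0,0,0,0,0,1]]'|grep -E 'pos|contact';python3 -m handwheel '[[0,0,1,0,0,0,1],[0,0,0,0,0,0,1]]'|grep -E 'pos|contact';python3 -m handwheel '[[0,0,1,0,0,0,1],[0,0,0,0,0,0,1]]'|grep -E 'pos|contact'; done
```

```text
tool_pos: [0.5032, 0.2245, 0.1273]
contact_force: [0.0, 0.2, 0.1]
tool_pos: [0.5031, 0.2245, 0.1262]
contact_force: [0.5, -0.3, -0.2]
tool_pos: [0.5031, 0.2245, 0.1252]
contact_force: [-0.3, -0.3, 0.3]
```

```bash
python3 -m handwheel '[[0,0,1,0,0,0,1],[0,0,0,0,0,0,1]]'|grep -E 'pos|contact';python3 -m handwheel '[[0,0,1,0,0,0,1],[0,0,0,0,0,0,1]]'|grep -E 'pos|contact';python3 -m handwheel '[[0,0,1,0,0,0,1],[0,0,0,0,0,0,1]]'|grep -E 'pos|contact'; python3 -m handwheel '[[0,0,1,0,0,0,1],[0,0,0,0,0,0,1]]'|grep -E 'pos|contact'; python3 -c "
from h import *
shot('side','s6')
c=cv2.imread('pics/s6.png')[150:280,290:400];cv2.imwrite('pics/c6.png',np.clip(cv2.resize(c,(500,590),interpolation=cv2.INTER_CUBIC)*1.6,0,255).astype(np.uint8))"
```

```text
tool_pos: [0.5031, 0.2245, 0.1241]
contact_force: [-0.2, 0.4, -0.7]
tool_pos: [0.5031, 0.2245, 0.1232]
contact_force: [-0.1, 0.2, 0.7]
tool_pos: [0.503, 0.2245, 0.1221]
contact_force: [0.6, -0.5, -0.6]
tool_pos: [0.5031, 0.2245, 0.1212]
contact_force: [-0.7, 1.1, 1.1]
```

View pics/c6.png

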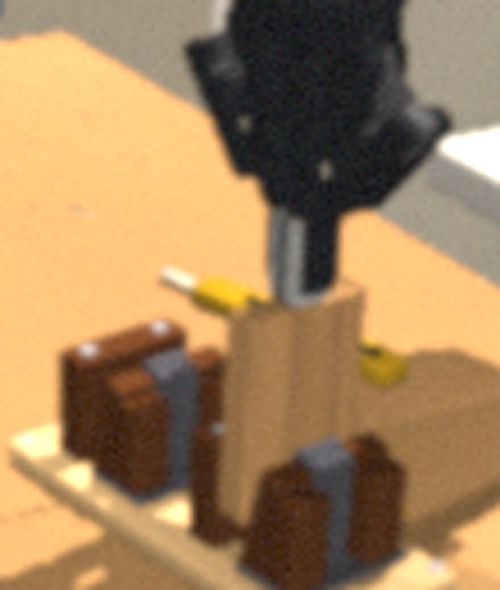

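The spacer is moving down with the fingertips on it: its top edge went from about (300,275) to (300,295) and it is still upright. I'll continue.

```bash
python3 -m handwheel '[[0,0,1,0,0,0,1]]'|grep -E 'pos|contact';python3 -m handwheel '[[0,0,1,0,0,0,1]]'|grep -E 'pos|contact';python3 -m handwheel '[[0,0,1,0,0,0,1]]'|grep -E 'pos|contact'; python3 -m handwheel '[[0,0,0,0,0,0,1]]'|grep -E 'pos|contact'
```

```text
tool_pos: [0.5033, 0.2245, 0.1204]
contact_force: [0.1, 0.1, 0.3]
tool_pos: [0.5032, 0.2246, 0.1193]
contact_force: [-0.5, 0.7, 0.7]
tool_pos: [0.5032, 0.2245, 0.1183]
contact_force: [-1.1, -0.2, 0.8]
tool_pos: [0.5031, 0.2245, 0.1181]
contact_force: [-0.1, 0.1, -0.2]
```

Run:
```python
from h import *
a=np.radians(8.9);
def G(x,y,z): return [.5092+np.cos(a)*x-np.sin(a)*y,.1855+np.sin(a)*x+np.cos(a)*y,z]
for z in(.100,.110,.115,.12,.13):
    u=proj('side',[G(-.03,.046,z),G(.03,.046,z)]);print(z,((u-[290,150]+.5)*4.545).round().tolist())
shot('side','s7')
for f in('s5','s6','s7'):
    im=cv2.imread(f'pics/{f}.png');
    for x in(345,365):print(f,x,cv2.cvtColor(im,cv2.COLOR_BGR2GRAY)[200:226,x].tolist())
print(status.state()['tool_pos'])
```

```text
0.1 [[363.0, 336.0], [251.0, 375.0]]
0.11 [[365.0, 313.0], [252.0, 352.0]]
0.115 [[366.0, 302.0], [252.0, 340.0]]
0.12 [[366.0, 291.0], [253.0, 328.0]]
0.13 [[368.0, 268.0], [254.0, 305.0]]
s5 345 [136, 136, 134, 134, 133, 134, 134, 134, 133, 133, 133, 134, 123, 102, 86, 81, 77, 77, 75, 72, 74, 76, 77, 75, 76, 80]
s5 365 [112, 118, 124, 129, 135, 133, 128, 123, 122, 123, 119, 105, 86, 75, 74, 73, 74, 71, 73, 73, 73, 76, 74, 76, 75, 78]
s6 345 [134, 136, 135, 135, 134, 133, 135, 134, 135, 131, 132, 134, 133, 129, 120, 93, 71, 69, 70, 68, 74, 77, 79, 79, 78, 78]
s6 365 [111, 115, 114, 115, 116, 117, 118, 117, 121, 119, 115, 106, 109, 116, 117, 104, 85, 74, 75, 76, 76, 75, 75, 78, 76, 78]
s7 345 [135, 134, 135, 134, 135, 134, 133, 134, 133, 133, 133, 134, 131, 129, 119, 94, 84, 103, 96, 83, 75, 72, 73, 76, 80, 80]
s7 365 [103, 114, 115, 114, 115, 115, 115, 118, 120, 121, 123, 120, 107, 101, 114, 120, 114, 93, 80, 75, 76, 75, 77, 76, 75, 75]
[0.50303979 0.22448405 0.11812072]
```

The tracked top edge has followed the fingertips down by about 10 mm, so the push is working. I'll go on until the force rises.

```bash
python3 -m handwheel '[[0,0,1,0,0,0,1],[0,0,0,0,0,0,1]]'|grep -E 'pos|contact';python3 -m handwheel '[[0,0,1,0,0,0,1],[0,0,0,0,0,0,1]]'|grep -E 'pos|contact';python3 -m handwheel '[[0,0,1,0,0,0,1],[0,0,0,0,0,0,1]]'|grep -E 'pos|contact'; python3 -m handwheel '[[0,0,1,0,0,0,1],[0,0,0,0,0,0,1]]'|grep -E 'pos|contact'
```

```text
tool_pos: [0.5031, 0.2245, 0.1172]
contact_force: [0.2, -0.1, -0.5]
tool_pos: [0.5031, 0.2245, 0.1162]
contact_force: [0.7, -0.7, 0.0]
tool_pos: [0.5031, 0.2245, 0.1152]
contact_force: [-0.6, 0.6, 0.3]
tool_pos: [0.5031, 0.2245, 0.1141]
contact_force: [0.1, 1.1, -0.0]
```

Run:
```python
from h import *
shot('side','s8')
G={f:cv2.cvtColor(cv2.imread(f'pics/{f}.png'),cv2.COLOR_BGR2GRAY).astype(int) for f in('s5','s6','s7','s8')}
for x in(338,342,365,368):
  for f in G:print(x,f,G[f][206:230,x].tolist())
# vertical shift of plate patch by template matching on near-face region (grain) 
for a,b in(('s5','s6'),('s6','s7'),('s7','s8')):
    A=cv2.imread(f'pics/{a}.png');B=cv2.imread(f'pics/{b}.png')
    T=A[225:242,340:368];r=cv2.matchTemplate(B[222:256,338:370],T,cv2.TM_CCOEFF_NORMED);print(a,b,cv2.minMaxLoc(r))
```

```text
338 s5 [134, 133, 134, 133, 134, 130, 128, 130, 126, 112, 93, 72, 67, 84, 113, 128, 131, 129, 130, 126, 111, 89, 65, 42]
338 s6 [132, 132, 132, 133, 133, 129, 129, 127, 126, 115, 94, 73, 65, 84, 115, 127, 127, 128, 128, 124, 110, 91, 68, 51]
338 s7 [134, 133, 131, 134, 132, 128, 129, 129, 126, 114, 90, 73, 64, 84, 113, 128, 128, 127, 127, 123, 108, 89, 67, 50]
338 s8 [130, 134, 132, 134, 132, 129, 130, 128, 127, 114, 93, 74, 69, 83, 112, 128, 129, 129, 128, 125, 110, 89, 67, 51]
342 s5 [133, 132, 134, 133, 134, 132, 130, 119, 104, 92, 80, 73, 75, 72, 73, 75, 72, 70, 73, 72, 70, 70, 72, 70]
342 s6 [132, 131, 132, 133, 132, 134, 133, 131, 131, 130, 119, 108, 93, 86, 77, 72, 73, 71, 73, 72, 71, 73, 69, 73]
342 s7 [135, 133, 133, 133, 132, 134, 134, 135, 131, 129, 124, 107, 91, 82, 85, 83, 76, 72, 71, 72, 73, 72, 71, 71]
342 s8 [134, 133, 133, 133, 134, 134, 136, 132, 131, 129, 123, 107, 86, 69, 68, 74, 87, 82, 78, 73, 72, 71, 70, 68]
365 s5 [128, 123, 122, 123, 119, 105, 86, 75, 74, 73, 74, 71, 73, 73, 73, 76, 74, 76, 75, 78, 77, 74, 76, 76]
365 s6 [118, 117, 121, 119, 115, 106, 109, 11
[... 249 characters left out ...]
, 114, 95, 78, 76, 75, 77, 77, 74, 78, 76, 77, 78]
368 s5 [134, 133, 126, 122, 110, 94, 79, 79, 79, 78, 78, 79, 77, 77, 77, 79, 78, 81, 79, 78, 79, 77, 79, 75]
368 s6 [133, 135, 135, 135, 133, 129, 118, 113, 103, 87, 82, 77, 81, 80, 79, 82, 81, 81, 81, 79, 72, 76, 80, 76]
368 s7 [133, 136, 132, 134, 135, 134, 133, 124, 113, 108, 94, 79, 80, 81, 79, 81, 83, 82, 84, 80, 73, 75, 75, 80]
368 s8 [135, 137, 135, 133, 133, 133, 136, 134, 131, 120, 104, 96, 89, 81, 81, 79, 83, 80, 82, 74, 74, 73, 77, 79]
s5 s6 (-0.05210799351334572, 0.8419885039329529, (4, 17), (2, 3))
s6 s7 (-0.050444796681404114, 0.8579116463661194, (4, 17), (2, 4))
s7 s8 (-0.05531827360391617, 0.8562036752700806, (4, 17), (2, 3))
```

```bash
python3 -m handwheel '[[0,0,1,0,0,0,1],[0,0,0,0,0,0,1]]'|grep -E 'pos|contact';python3 -m handwheel '[[0,0,1,0,0,0,1],[0,0,0,0,0,0,1]]'|grep -E 'pos|contact';python3 -m handwheel '[[0,0,1,0,0,0,1],[0,0,0,0,0,0,1]]'|grep -E 'pos|contact'
```

```text
tool_pos: [0.5031, 0.2245, 0.1132]
contact_force: [0.6, 0.5, -1.4]
tool_pos: [0.5031, 0.2245, 0.1122]
contact_force: [0.0, -0.1, 0.0]
tool_pos: [0.5031, 0.2245, 0.1112]
contact_force: [-0.3, 0.4, -1.2]
```

Run:
```python
from h import *
for k in range(2):
    im=shot('side',f's9{k}');g=cv2.cvtColor(im,cv2.COLOR_BGR2GRAY)
    for x in(342,365,368):print(x,g[210:236,x].tolist())
    for _ in range(6): optics.get_image('side')
c=im[170:260,310:400];cv2.imwrite('pics/c9.png',np.clip(cv2.resize(c,(590,590),interpolation=cv2.INTER_CUBIC)*1.6,0,255).astype(np.uint8))
print(status.state()['time'],status.state()['contact_force'])
```

```text
342 [132, 132, 133, 134, 132, 131, 121, 108, 86, 69, 64, 76, 91, 95, 90, 82, 73, 69, 70, 69, 72, 71, 71, 70, 71, 73]
365 [120, 122, 124, 127, 127, 116, 100, 96, 110, 116, 101, 84, 77, 74, 77, 76, 77, 76, 76, 77, 77, 78, 75, 78, 78, 80]
368 [135, 133, 136, 133, 134, 134, 125, 109, 91, 87, 82, 80, 82, 79, 81, 77, 78, 74, 77, 79, 77, 75, 78, 77, 78, 81]
342 [133, 135, 135, 135, 130, 128, 123, 105, 89, 68, 65, 74, 93, 95, 90, 82, 74, 71, 72, 72, 72, 71, 70, 73, 70, 71]
365 [122, 125, 125, 127, 127, 120, 100, 96, 112, 120, 103, 84, 76, 76, 78, 78, 76, 76, 80, 78, 78, 77, 78, 77, 79, 80]
368 [134, 133, 135, 136, 134, 132, 125, 107, 92, 88, 83, 81, 82, 84, 83, 81, 76, 78, 78, 77, 77, 75, 77, 78, 78, 79]
15.3667 [-0.01861755 -0.30912912 -0.20664173]
```

View pics/c9.png

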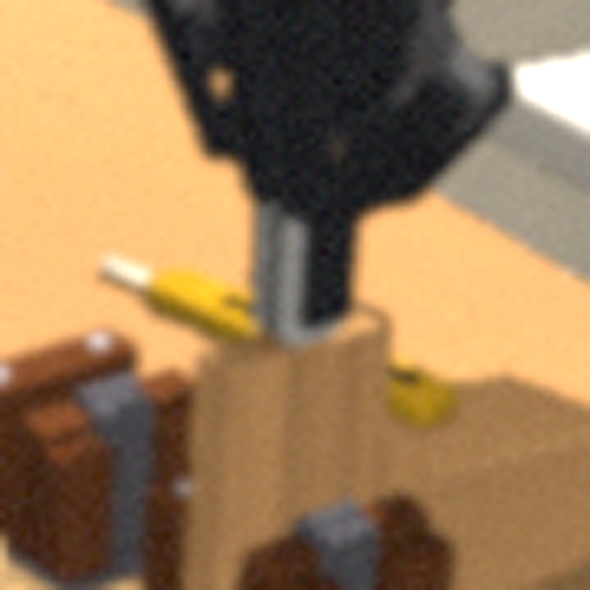

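The spacer holds still under the fingertip, upright and centred (its top at crop (300,340)), so it isn't creeping. I'll keep pressing.

```bash
python3 -m handwheel '[[0,0,1,0,0,0,1],[0,0,0,0,0,0,1]]'|grep -E 'pos|contact';python3 -m handwheel '[[0,0,1,0,0,0,1],[0,0,0,0,0,0,1]]'|grep -E 'pos|contact';python3 -m handwheel '[[0,0,1,0,0,0,1],[0,0,0,0,0,0,1]]'|grep -E 'pos|contact'
```

```text
tool_pos: [0.5032, 0.2245, 0.1103]
contact_force: [-0.1, -0.3, 0.1]
tool_pos: [0.5032, 0.2245, 0.1092]
contact_force: [0.4, 0.3, -0.2]
tool_pos: [0.5033, 0.2246, 0.1084]
contact_force: [-0.5, 0.1, 0.2]
```

```bash
cat > edge.py <<'E'
from h import *
import sys
g=cv2.cvtColor(shot('side',sys.argv[1]),cv2.COLOR_BGR2GRAY).astype(float)
for x in(364,365,366):
    d=g[205:235,x];i=[k for k in range(29) if d[k]>=95>d[k+1]][-1];print(x,205+i+(d[i]-95)/(d[i]-d[i+1]),end=' ')
print()
E
cat > edges.py <<'E'
from h import *
for f in('s5','s6','s7','s8','s90','s10'):
    g=cv2.cvtColor(cv2.imread(f'pics/{f}.png'),cv2.COLOR_BGR2GRAY).astype(float);print(f,end=' ')
    for x in(364,365,366):
        d=g[205:235,x];i=[k for k in range(29) if d[k]>=95>d[k+1]][-1];print(round(205+i+(d[i]-95)/(d[i]-d[i+1]),2),end=' ')
    print()
a=np.radians(8.9)
for z in(.13,.12,.11,.10):print(z,proj('side',[.5092-.03*np.cos(a)-.046*np.sin(a),.1855-.03*np.sin(a)+.046*np.cos(a),z]))
E
python3 edge.py s10; python3 edges.py; python3 -c "
from h import *
print(status.state())"
```

```text
364 222.0 365 221.77777777777777 366 221.44444444444446 
s5 211.79 211.53 211.35 
s6 215.67 215.47 215.22 
s7 217.26 216.9 216.79 
s8 219.06 219.0 218.7 
s90 220.67 220.35 220.06 
s10 222.0 221.78 221.44 
0.13 [[370.49100103 208.41272547]]
0.12 [[370.13589129 213.45607017]]
0.11 [[369.78133898 218.45302589]]
0.1 [[369.42740367 223.40379476]]
{'time': 15.9167, 'qpos': array([ 2.93344006e-01,  3.37354107e-01,  1.74286881e+00,  8.99129336e-05,
        1.06087655e+00, -1.43320096e+00]), 'joint_velocities': array([-0.0008747 ,  0.00130678, -0.00052154,  0.00178458, -0.00099173,
       -0.0008265 ]), 'joint_efforts': array([ 3.52246128e-02, -4.08631790e+01, -2.02889335e+01,  1.21378357e-02,
        7.72325671e-02, -1.41740081e-06]), 'tool_pos': array([0.50334716, 0.22456693, 0.10841487]), 'tool_rot': array([[-9.87902376e-01, -1.55076411e-01,  4.49429150e-04],
       [-1.55076327e-01,  9.87902468e-01,  2.17730155e-04],
       [-4.77756977e-04,  1.45400316e-04, -9.99999875e-01]]), 'contact_force': array([-0.22251257,  0.22387863,  1.69874054]), 'torque': array([ 0.00843741, -0.02821579,  0.04104908]), 'gripper_force': 0.6551168672740459, 'finger_gap': -0.0005051067680828543}
```

```bash
python3 -m handwheel '[[0,0,0.7,0,0,0,1],[0,0,0,0,0,0,1]]'|grep -E 'pos|contact';python3 -m handwheel '[[0,0,0.7,0,0,0,1],[0,0,0,0,0,0,1]]'|grep -E 'pos|contact';python3 -m handwheel '[[0,0,0.7,0,0,0,1],[0,0,0,0,0,0,1]]'|grep -E 'pos|contact'
```

```text
tool_pos: [0.5035, 0.2246, 0.1081]
contact_force: [0.0, 0.4, 4.0]
tool_pos: [0.5037, 0.2247, 0.1079]
contact_force: [-0.6, -0.6, 7.5]
tool_pos: [0.5038, 0.2247, 0.1077]
contact_force: [-0.4, -0.5, 10.0]
```

Wedge contact felt. I'll press on to about 13 N and hold.

```bash
python3 -m handwheel '[[0,0,0.6,0,0,0,1],[0,0,0,0,0,0,1],[0,0,0,0,0,0,1]]'|grep -E 'pos|contact';python3 -m handwheel '[[0,0,0.4,0,0,0,1],[0,0,0,0,0,0,1],[0,0,0,0,0,0,1],[0,0,0,0,0,0,1],[0,0,0,0,0,0,1]]'|grep -E 'pos|contact'; python3 edge.py s11
```

```text
tool_pos: [0.504, 0.2248, 0.1076]
contact_force: [-2.0, -0.4, 11.1]
tool_pos: [0.5041, 0.2249, 0.1075]
contact_force: [-2.9, -0.2, 12.7]
364 222.55 365 222.26315789473685 366 221.83333333333334
```

```bash
python3 -m handwheel '[[0,0,0.3,0,0,0,1],[0,0,0,0,0,0,1],[0,0,0,0,0,0,1],[0,0,0,0,0,0,1],[0,0,0,0,0,0,1]]'|grep -E 'pos|contact';python3 -m handwheel '[[0,0,-1,0,0,0,1],[0,0,-4,0,0,0,1],[0,0,-20,0,0,0,1],[0,0,-25,0,0,0,1],[0,0,-25,0,0,0,1],[0,0,0,0,0,4.85,-0.3],[0,0,0,0,0,4.85,-0.3],[0,0,0,0,0,4.85,-0.3],[0,0,0,0,0,0,-0.3]]' >/dev/null;python3 -c "
from h import *
plan([.549,-.1405,.17],84.4)"; python3 edge.py s12
```

```text
tool_pos: [0.5041, 0.2249, 0.1074]
contact_force: [-2.7, -0.5, 14.8]
t 18.3 turn -0.11 shift [ -81.6 -358.6    9.6] yaw 84.29 pos [0.5027 0.2244 0.1796] zax [-9.e-04 -1.e-04 -1.e+00] F [-0.4  0.9 -0.1] gap 0.565 gf 0.0
364 222.3684210526316 365 222.1875 366 221.94444444444446
```

```bash
python3 -m handwheel '[[-8.2,-35.9,0,0,0,0,-0.3],[-8.2,-35.9,0,0,0,0,-0.3],[-8.2,-35.9,0,0,0,0,-0.3],[-8.2,-35.9,0,0,0,0,-0.3],[-8.2,-35.9,0,0,0,0,-0.3],[-8.2,-35.9,0,0,0,0,-0.3],[-8.2,-35.9,0,0,0,0,-0.3],[-8.2,-35.9,0,0,0,0,-0.3],[-8.2,-35.9,0,0,0,0,-0.3],[-8.2,-35.9,0,0,0,0,-0.3],[0,0,0,0,0,0,-0.3],[0,0,0,0,0,0,-0.3],[0,0,0,0,0,0,-0.3],[0,0,0,0,0,0,-0.3]]' >/dev/null;python3 -c "
from h import *
plan([.549,-.1405,.0677],84.4)"
```

```text
t 19.5167 turn 0.07 shift [-1.000e-01 -1.000e+00  1.119e+02] yaw 84.47 pos [ 0.549  -0.1395  0.1796] zax [-0.001   0.0011 -1.    ] F [ 0.2 -0.2 -0.3] gap 0.653 gf 0.0
```

```bash
python3 -m handwheel '[[0,-1,25,0,0,0,-0.3],[0,0,28,0,0,0,-0.3],[0,0,28,0,0,0,-0.3],[0,0,20,0,0,0,-0.3],[0,0,10,0,0,0,-0.3],[0,0,0,0,0,0,-0.3],[0,0,0,0,0,0,1],[0,0,0,0,0,0,1],[0,0,0,0,0,0,1],[0,0,0,0,0,0,1],[0,0,0,0,0,0,1],[0,0,0,0,0,0,1],[0,0,0,0,0,0,1],[0,0,0,0,0,0,1],[0,0,0,0,0,0,1]]' 40 ; python3 -m handwheel '[[0,0,-5,0,0,0,1],[0,0,-20,0,0,0,1],[0,0,-30,0,0,0,1],[0,0,-30,0,0,0,1],[0,0,-30,0,0,0,1],[0,0,0,0,0,-4.8,1],[0,0,0,0,0,-4.8,1],[0,0,0,0,0,-4.8,1],[0,0,0,0,0,0,1],[0,0,0,0,0,0,1]]' >/dev/null; python3 -c "
from h import *
a=np.radians(8.9);y=-.06+.0045+.002
plan([.5092-np.sin(a)*y,.1869+np.cos(a)*y,.17],98.9)
shot('side','s20')"
```

```text
time: 20.77
tool_pos: [0.5505, -0.1421, 0.0703]
tool_rot: [[-0.995, 0.098, 0.003], [0.098, 0.995, -0.001], [-0.003, -0.0, -1.0]]
contact_force: [-0.7, 0.1, 6.2]
finger_gap: 0.102
gripper_force: 44.8
t 21.6 turn -0.26 shift [-11.4 277.4  13.8] yaw 98.64 pos [ 0.5491 -0.1418  0.1838] zax [-5.e-04  2.e-04 -1.e+00] F [ 0.   0.5 -0.1] gap 0.097 gf 43.785985708236694
```

```bash
python3 -m handwheel '[[-1.1,27.7,0,0,0,-0.26,1],[-1.1,27.7,0,0,0,0,1],[-1.1,27.7,0,0,0,0,1],[-1.1,27.7,0,0,0,0,1],[-1.1,27.7,0,0,0,0,1],[-1.1,27.7,0,0,0,0,1],[-1.1,27.7,0,0,0,0,1],[-1.1,27.7,0,0,0,0,1],[-1.1,27.7,0,0,0,0,1],[-1.1,27.7,0,0,0,0,1],[0,0,0,0,0,0,1],[0,0,0,0,0,0,1],[0,0,0,0,0,0,1],[0,0,0,0,0,0,1]]' >/dev/null; python3 -c "
from h import *
a=np.radians(8.9);y=-.06+.0045+.002
plan([.5092-np.sin(a)*y,.1869+np.cos(a)*y,.17],98.9)
shot('side','s21')
c=cv2.imread('pics/s21.png')[150:290,270:400];cv2.imwrite('pics/c21.png',np.clip(cv2.resize(c,(556,600),interpolation=cv2.INTER_CUBIC)*1.6,0,255).astype(np.uint8))"
```

```text
t 22.8167 turn 0.06 shift [-0.6  1.4 13.8] yaw 98.96 pos [0.5171 0.1326 0.1838] zax [-2.e-04 -5.e-04 -1.e+00] F [ 0.3  0.5 -0.7] gap 0.101 gf 43.77071499824524
```

View pics/c21.png

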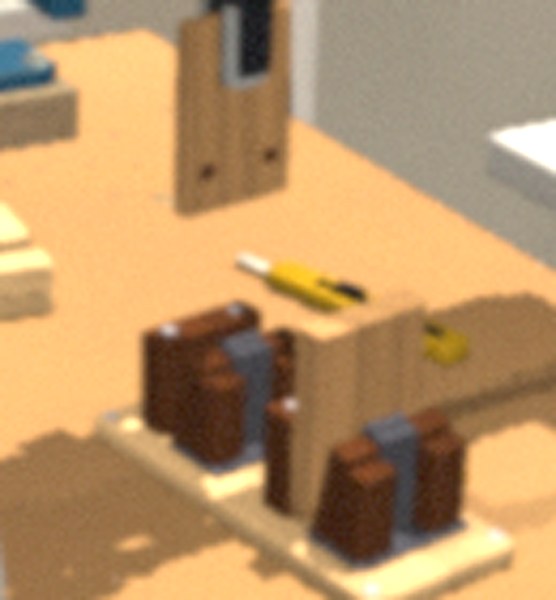

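The thin spacer hangs upright above the narrow slot (crop foot at (182,212)–(285,190)), and the thick one stands wedged at (360,400).

```bash
python3 -m handwheel '[[-0.6,1.4,0,0,0,0,1],[0,0,15,0,0,0,1],[0,0,15,0,0,0,1],[0,0,15,0,0,0,1],[0,0,10,0,0,0,1],[0,0,0,0,0,0,1],[0,0,0,0,0,0,1],[0,0,0,0,0,0,1]]' > /dev/null; python3 -c "
from h import *
a=np.radians(8.9);y=-.06+.0045+.002
plan([.5092-np.sin(a)*y,.1869+np.cos(a)*y,.12],98.9)";python3 -m handwheel '[[0,0,2,0,0,0,1],[0,0,2,0,0,0,1],[0,0,2,0,0,0,1],[0,0,0,0,0,0,1]]'|grep -E 'pos|contact'
```

```text
t 23.5333 turn 0.1 shift [ 0.7 -0.7  9.6] yaw 99.0 pos [0.5181 0.1348 0.1296] zax [ 1.4e-03  3.0e-04 -1.0e+00] F [-0.4 -0.4 -0.6] gap 0.1 gf 43.77095103263855
tool_pos: [0.5171, 0.135, 0.1228]
contact_force: [0.3, -0.2, -0.4]
```

```bash
python3 -m handwheel '[[0,-0.9,0,0,0,0,1],[0,0,2,0,0,0,1],[0,0,2,0,0,0,1],[0,0,2,0,0,0,1],[0,0,0,0,0,0,1]]'|grep -E 'pos|contact';python3 -m handwheel '[[0,0,2,0,0,0,1],[0,0,2,0,0,0,1],[0,0,0,0,0,0,1]]'|grep -E 'pos|contact';python3 -m handwheel '[[0,0,2,0,0,0,1],[0,0,2,0,0,0,1],[0,0,0,0,0,0,1]]'|grep -E 'pos|contact';python3 -m handwheel '[[0,0,2,0,0,0,1],[0,0,0,0,0,0,1]]'|grep -E 'pos|contact'
```

```text
tool_pos: [0.5171, 0.1341, 0.1164]
contact_force: [0.3, -0.1, -1.0]
tool_pos: [0.5172, 0.1341, 0.1125]
contact_force: [0.0, -0.4, -0.7]
tool_pos: [0.5172, 0.1341, 0.1085]
contact_force: [-0.1, -0.6, -0.9]
tool_pos: [0.5174, 0.134, 0.1067]
contact_force: [-0.2, -0.3, -0.7]
```

```bash
python3 -m handwheel '[[0,0,1.5,0,0,0,1],[0,0,0,0,0,0,1]]'|grep -E 'pos|contact';python3 -m handwheel '[[0,0,1.5,0,0,0,1],[0,0,0,0,0,0,1]]'|grep -E 'pos|contact';python3 -m handwheel '[[0,0,1.5,0,0,0,1],[0,0,0,0,0,0,1]]'|grep -E 'pos|contact';python3 -m handwheel '[[0,0,1.5,0,0,0,1],[0,0,0,0,0,0,1]]'|grep -E 'pos|contact'
```

```text
tool_pos: [0.5177, 0.1339, 0.1053]
contact_force: [0.3, -0.7, 0.0]
tool_pos: [0.5177, 0.1339, 0.1038]
contact_force: [0.8, -0.8, -0.2]
tool_pos: [0.5177, 0.1346, 0.1029]
contact_force: [-1.2, 0.8, 4.2]
tool_pos: [0.5179, 0.1341, 0.1014]
contact_force: [0.3, -1.5, 1.6]
```

```bash
python3 -m handwheel '[[0,0,1,0,0,0,1],[0,0,0,0,0,0,1]]'|grep -E 'pos|contact';python3 -m handwheel '[[0,0,1,0,0,0,1],[0,0,0,0,0,0,1]]'|grep -E 'pos|contact';python3 -m handwheel '[[0,0,1,0,0,0,1],[0,0,0,0,0,0,1]]'|grep -E 'pos|contact';python3 -m handwheel '[[0,-0.8,0,0,0,0,1],[0,0,0,0,0,0,1],[0,0,0,0,0,0,1]]'|grep -E 'pos|contact'
```

```text
tool_pos: [0.5175, 0.1337, 0.0996]
contact_force: [0.9, -2.3, -0.2]
tool_pos: [0.5174, 0.1338, 0.0985]
contact_force: [0.5, -2.0, -0.7]
tool_pos: [0.5174, 0.1339, 0.0976]
contact_force: [0.4, -1.8, -1.0]
tool_pos: [0.5175, 0.1332, 0.0978]
contact_force: [0.0, -2.8, 0.4]
```

```bash
python3 -m handwheel '[[0,-0.6,0,0,0,0,1],[0,0,0,0,0,0,1],[0,0,0,0,0,0,1]]'|grep -E 'pos|contact';python3 -m handwheel '[[0,-0.6,0,0,0,0,1],[0,0,0,0,0,0,1],[0,0,0,0,0,0,1]]'|grep -E 'pos|contact'
```

```text
tool_pos: [0.5176, 0.1327, 0.0979]
contact_force: [0.2, -2.5, -0.1]
tool_pos: [0.5176, 0.1324, 0.0979]
contact_force: [0.4, -0.1, -0.1]
```

```bash
python3 -m handwheel '[[0,0,0,0,0,0,0],[0,0,0,0,0,0,0],[0,0,0,0,0,0,0],[0,0,0,0,0,0,0],[0,0,0,0,0,0,0],[0,0,-15,0,0,0,0],[0,0,-20,0,0,0,0],[0,0,-10,0,0,0,0],[0,0,0,0,0,0,1],[0,0,0,0,0,0,1],[0,0,0,0,0,0,1],[0,0,0,0,0,0,1],[0,0,0,0,0,0,1],[0,0,0,0,0,0,1],[0,0,0,0,0,0,1]]'|grep -E 'pos|contact';python3 -c "
from h import *
g=cv2.cvtColor(shot('side','s30'),cv2.COLOR_BGR2GRAY)
a=np.radians(8.9)
for x in(-.025,.025):
  u=proj('side',[.5092+np.cos(a)*x+.051*np.sin(a),.1869+np.sin(a)*x-.051*np.cos(a),.1296])[0];print(u);c=int(u[0]);r=int(u[1]);print(g[r-10:r+14,c].tolist())"
python3 -m handwheel '[[0,0,5,0,0,0,1],[0,0,5,0,0,0,1],[0,0,0,0,0,0,1]]'|grep -E 'pos|contact'
```

```text
tool_pos: [0.5175, 0.1321, 0.1424]
contact_force: [0.9, -0.5, -0.3]
[334.21384492 193.07063816]
[133, 134, 132, 133, 133, 134, 134, 130, 124, 121, 108, 90, 80, 79, 80, 78, 80, 78, 76, 77, 77, 77, 79, 79]
[313.89312239 198.81897645]
[133, 133, 133, 133, 132, 133, 132, 128, 120, 100, 79, 72, 70, 70, 71, 71, 67, 71, 70, 67, 72, 72, 69, 69]
tool_pos: [0.5169, 0.132, 0.1316]
contact_force: [-0.8, -0.1, -0.0]
```

The top edge is where predicted at both ends. I'll push.

```bash
python3 -m handwheel '[[0,0.2,1,0,0,0,1],[0,0,0,0,0,0,1],[0,0,1,0,0,0,1],[0,0,0,0,0,0,1]]'|grep -E 'pos|contact';for k in 1; do python3 -m handwheel '[[0,0,1,0,0,0,1],[0,0,0,0,0,0,1]]'|grep -E 'pos|contact';python3 -m handwheel '[[0,0,1,0,0,0,1],[0,0,0,0,0,0,1]]'|grep -E 'pos|contact';python3 -m handwheel '[[0,0,1,0,0,0,1],[0,0,0,0,0,0,1]]'|grep -E 'pos|contact';done
```

```text
tool_pos: [0.5178, 0.1323, 0.1309]
contact_force: [0.1, -0.0, 0.0]
tool_pos: [0.5177, 0.1323, 0.1298]
contact_force: [-0.5, -0.0, 1.0]
tool_pos: [0.5178, 0.1323, 0.1289]
contact_force: [0.2, -0.9, 0.1]
tool_pos: [0.5178, 0.1323, 0.1279]
contact_force: [0.4, 0.1, 0.0]
```

```bash
python3 -m handwheel '[[0,0,1,0,0,0,1],[0,0,0,0,0,0,1]]'|grep -E 'pos|contact';python3 -m handwheel '[[0,0,1,0,0,0,1],[0,0,0,0,0,0,1]]'|grep -E 'pos|contact'
```

```text
tool_pos: [0.5178, 0.1323, 0.1268]
contact_force: [-0.5, -0.1, 0.4]
tool_pos: [0.5177, 0.1323, 0.1257]
contact_force: [0.5, 0.1, -0.1]
```

```bash
python3 -m handwheel '[[0,0,1,0,0,0,1],[0,0,0,0,0,0,1]]'|grep -E 'pos|contact';python3 -m handwheel '[[0,0,1,0,0,0,1],[0,0,0,0,0,0,1]]'|grep -E 'pos|contact';python3 -m handwheel '[[0,0,1,0,0,0,1],[0,0,0,0,0,0,1]]'|grep -E 'pos|contact';python3 -c "
from h import *
g=cv2.cvtColor(shot('side','s31'),cv2.COLOR_BGR2GRAY)
print(g[183:207,334].tolist(),g[188:212,313].tolist())"
```

```text
tool_pos: [0.5177, 0.1323, 0.1247]
contact_force: [1.0, 0.1, 0.0]
tool_pos: [0.5177, 0.1323, 0.1237]
contact_force: [0.4, 0.9, 0.3]
tool_pos: [0.5177, 0.1323, 0.1227]
contact_force: [0.6, -0.3, 1.0]
[134, 134, 133, 135, 135, 135, 134, 132, 134, 133, 129, 114, 97, 94, 87, 81, 78, 76, 76, 79, 78, 80, 77, 78] [134, 133, 133, 134, 133, 130, 132, 130, 133, 131, 131, 124, 105, 83, 75, 72, 69, 70, 70, 71, 68, 68, 70, 71]
```

```bash
python3 -m handwheel '[[0,0,1,0,0,0,1],[0,0,0,0,0,0,1]]'|grep -E 'pos|contact';python3 -m handwheel '[[0,0,1,0,0,0,1],[0,0,0,0,0,0,1]]'|grep -E 'pos|contact';python3 -m handwheel '[[0,0,1,0,0,0,1],[0,0,0,0,0,0,1]]'|grep -E 'pos|contact'
```

```text
tool_pos: [0.5177, 0.1323, 0.1218]
contact_force: [-0.2, 0.2, -0.1]
tool_pos: [0.5177, 0.1323, 0.1208]
contact_force: [1.0, 0.1, 0.4]
tool_pos: [0.5177, 0.1323, 0.1198]
contact_force: [0.1, -0.1, -0.5]
```

```bash
python3 -m handwheel '[[0,0,1,0,0,0,1],[0,0,0,0,0,0,1]]'|grep -E 'pos|contact';python3 -m handwheel '[[0,0,1,0,0,0,1],[0,0,0,0,0,0,1]]'|grep -E 'pos|contact'
```

```text
tool_pos: [0.5177, 0.1323, 0.1188]
contact_force: [-0.3, -0.4, 0.6]
tool_pos: [0.5177, 0.1323, 0.1178]
contact_force: [0.0, -0.4, -0.2]
```

```bash
python3 -m handwheel '[[0,0,1,0,0,0,1],[0,0,0,0,0,0,1]]'|grep -E 'pos|contact';python3 -m handwheel '[[0,0,1,0,0,0,1],[0,0,0,0,0,0,1]]'|grep -E 'pos|contact';python3 -m handwheel '[[0,0,1,0,0,0,1],[0,0,0,0,0,0,1]]'|grep -E 'pos|contact'
```

```text
tool_pos: [0.518, 0.1324, 0.1172]
contact_force: [-1.2, 0.3, 2.9]
tool_pos: [0.5183, 0.1324, 0.1168]
contact_force: [-0.4, -0.2, 5.6]
tool_pos: [0.5186, 0.1325, 0.1165]
contact_force: [-0.7, 0.8, 10.1]
```

```bash
python3 -m handwheel '[[0,0,1,0,0,0,1],[0,0,0,0,0,0,1]]'|grep -E 'pos|contact';python3 -m handwheel '[[0,0,1,0,0,0,1],[0,0,0,0,0,0,1]]'|grep -E 'pos|contact'
```

```text
tool_pos: [0.5188, 0.1326, 0.1162]
contact_force: [-1.7, -0.1, 13.9]
tool_pos: [0.5191, 0.1327, 0.1159]
contact_force: [-3.3, 0.4, 17.7]
```

Wedged at 17.7 N, which is under the limit. I'll back off slightly, hold, then retreat and check.

```bash
python3 -m handwheel '[[0,0,-0.7,0,0,0,1],[0,0,0,0,0,0,1],[0,0,0,0,0,0,1],[0,0,0,0,0,0,1],[0,0,0,0,0,0,1]]'|grep -E 'time|pos|contact';cp pics/s31.png pics/x.png; python3 -c "
from h import *
shot('side','s32')"; python3 -m handwheel '[[0,0,-1,0,0,0,1],[0,0,-4,0,0,0,1],[0,0,-20,0,0,0,1],[0,0,-30,0,0,0,1],[0,0,-30,0,0,0,1],[0,0,0,0,0,0,1],[0,0,0,0,0,0,1],[0,0,0,0,0,0,1]]'|grep -E 'time|pos'; python3 -c "
from h import *
im=shot('side','s33');o=cv2.imread('pics/s32.png')
for f in(o,im):
  g=cv2.cvtColor(f,cv2.COLOR_BGR2GRAY);print(g[185:212,334].tolist(),g[190:214,313].tolist(),g[214:228,365].tolist())"
```

```text
time: 32.22
tool_pos: [0.519, 0.1327, 0.1159]
contact_force: [-1.4, 0.5, 13.2]
time: 32.93
tool_pos: [0.517, 0.1322, 0.1979]
[134, 134, 135, 133, 134, 135, 134, 134, 134, 132, 132, 129, 117, 96, 87, 80, 81, 84, 81, 81, 80, 79, 81, 81, 84, 82, 82] [131, 134, 133, 133, 129, 132, 130, 131, 129, 131, 129, 131, 128, 112, 88, 76, 69, 72, 70, 70, 69, 70, 70, 70] [130, 132, 128, 125, 121, 119, 116, 116, 96, 78, 78, 77, 77, 77]
[134, 131, 133, 133, 132, 131, 133, 131, 131, 131, 131, 131, 125, 122, 113, 98, 82, 79, 81, 79, 84, 81, 81, 80, 81, 82, 79] [133, 132, 132, 131, 131, 131, 130, 131, 131, 130, 131, 132, 127, 116, 96, 83, 74, 70, 67, 68, 73, 70, 68, 69] [130, 130, 129, 124, 120, 115, 119, 114, 94, 79, 77, 77, 76, 77]
```

```bash
python3 -c "
from bench import manip
print(manip.job_done())"
```

```text
the job is handed in; nothing more can be done
None
```

I pressed both spacers home and handed the job in: the thick one in the wide slot at about 15 N peak, the thin one in the narrow slot at about 18 N peak (above the 12 N target, under the 25 N limit); the last pictures show both upright and unmoved after I let go, and no verdict came back.

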